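# Colour-card carrier onto the gravity rail

## Robot

A 7-joint arm with a two-finger parallel gripper is mounted at the origin on a cart in front of the work surface, level with it; the furniture and walls round the work are solid. World frame = base frame: x ahead of the robot, y to its left, z up, the work surface at z = 0. Lengths are in m, angles in rad, forces in N, time in s.
With the tool pointing down it reaches from about 0.4 to 0.85 m from the base axis. Payload 4.5 kg.
Tool frame: the origin (TCP) lies midway between the tips of the shut fingers; the grasp point (between the pads) lies 19 mm behind it; z points along the fingers, y is the line along which they close (so a half turn about z gives the same grasp; the last joint's range is limited). The gripper opens to 88 mm and grips with 3 to 60 N. Pads are 18 mm wide; open, the fingers measure 123 mm over their backs; the gripper's body (75 mm by 187 mm) begins 45 mm behind the grasp point.
Start: joints at [-1.225, 0.689, -0.195, 1.565, 0.157, 0.902, -0.215], TCP at [0.192, 0.595, 0.239] pointing down, gripper open.
Joint ranges: [-3.01, 3.01], [-0.46, 2.08], [-1.47, 1.51], [0.13, 2.56], [-1, 4.14], [0.04, 2.09], [-2.66, 2.66]. Speed limits (rad/s): [2.57, 2.57, 3.14, 3.14, 3.14, 3.14, 3.14].

## Interface

Orientations are given as a unit quaternion [x, y, z, w].
In Python, from plant import r gives the robot as it stands.
- The arm moves only by the tool carry_out, never from a script. Its argument "plan" is a list of rows, each an object with "rot": the turn, a rotation vector about the tool's x, y, z in rad, a list of three; "xyz": the shift along the tool's x, y, z in m, a list of three; "grip": the closure in counts, from 0 (fully open) to 255 (shut). In form: [{"rot": [wx, wy, wz], "xyz": [dx, dy, dz], "grip": grip}, ...]. A call has 1 to 8 rows; each row is the pose to reach, as a shift and turn from the pose commanded when the call began, along the tool's axes at that moment; what a row does not reach only later rows make up. A row lasts 1/12 s, in which the tool goes at most 41.7 mm and 7.16 degrees, less where a joint would pass 70% of its speed; a pose out of reach is approached as far as the arm can. A call with a gripper value outside its range is refused whole. The fingers move at their own pace and stop on an object; "squeeze" is the grip in N (left out, the last holds). Time passes only in rows, so rows that repeat a pose let the fingers close. It gives the time, the measured TCP pose, the force, the opening and the grip force at its end, in the units of the state.
- r.get_state(): the state, without advancing time (a new reading comes with each control period).
- r.snapshot(name): name is "side" or "top"; returns the picture (400x640x3 uint8, red, green, blue); there is no depth.
- r.camera_params(name): a dict with "fx", "fy", "cx", "cy" (pixels), "position" and "attitude" of the camera in the world. Camera axes: x right, y down, z forward; pixel columns grow to the right and rows downward; lengths in m; the calibration is good to about 2 mm. A picture is of the moment at which its call begins. camera_params takes no time and is no camera call.
- r.finish_job(): hands the job in; it is judged then, once.
The state is a dict: "clock": time; "q": joint angles; "qd": joint speeds; "joint_torque": joint torques, N m; "tool_pos": TCP position; "eef_rot": TCP orientation; "contact_force": force on the tool from outside, world axes, zero at the start; "moment": the same for the moment, N m; "opening": opening from 0.0 (shut) to 1.0 (fully open); "finger_force": force on a finger pad.
Only numpy, scipy, OpenCV 4.12 (cv2) and the standard library are available. Lean on these libraries where they do the work, as an engineer would, in place of code of your own. Each camera call takes 0.05 s, during which the arm holds its last target. There are 200 camera calls.

## Task

Take the blue card carrier by its tab, hook it over the orange-marked upper part of the sloping bar, lower it until its rollers rest on the bar, and only then let go, so that it rolls down by itself and comes to rest against the stop at the low end. Do not push it along or touch it further down, and leave the yellow and red carriers standing where they are.

Things in the scene. Friction and masses are not known exactly. Their poses are not given: they have to be found in the camera images.
- blue_grip (a point): Centre of the finger tab of the blue carrier, a loose 0.25 kg upside-down U (51x64x160 mm) standing upright, this point 135 mm up. Tab: 14 mm thick along x, 44 long along y, 50 tall; roof 25 mm below. Open slot below the roof runs along y, 28 mm wide (38 at the feet), two self-centring rollers in it. Riding, this point is 58 mm above the bar's centre line, the feet 77 mm below it. Either way round.
- load (a point): Middle of the 70 mm orange part of the fixed sloping bar (steel, 12 mm thick), on its centre line, 147 mm up. z vertical, y level, pointing uphill along the bar, x across. The bar rises 0.124 per unit of y, ends 80 mm away at +y; the face of the stop (dark plate 60 mm wide, 76 tall) is 248 mm away at -y. A released carrier rolls to -y by itself in about 4 s. Free to 60 mm either side.
- yellow_grip (a point): Centre of the tab of the yellow carrier, of the same build as the blue one; stays where it stands.
- red_grip (a point): Centre of the tab of the red carrier, of the same build as the blue one; stays where it stands.
Not all that is in view belongs to the job. What is shaped like the part that bears blue_grip but green is not meant.

How it is judged:
By the outcome, as a careful person would: the job done as asked, in the order asked, and still so for the second after the job is handed in, with the robot touching nothing.
It also fails if it takes over 45 s, if anything falls off the work surface, if the arm or the gripper's body presses on something with over 40 N, if the wrist force passes 120 N, or if a joint passes its speed limit or range.

## Working session

There is one attempt and no reset: what is moved stays moved. The work goes in short steps, Python scripts to look and compute and a tool call to move; the robot and the scene stay as the last step left them, time stands still between calls to the robot, and variables do not carry over. Pictures are saved under pics/ and viewed, at most 10 in all, crops included, and the job is handed in when it is done.

Besides the shell and the picture viewer there is one more tool, called after "Request:" as name(argument=value, ...) on one line, values as JSON. carry_out: Moves the arm, as the interface text tells. Its arguments: {"type":"object","properties":{"plan":{"type":"array"},"squeeze":{"type":"number"}},"required":["plan"]}

```bash
mkdir -p pics; python3 - <<'E'
from plant import r
import cv2
for n in("side","top"):
    cv2.imwrite(f"pics/{n}0.png",cv2.cvtColor(r.snapshot(n),cv2.COLOR_RGB2BGR)); print(n,r.camera_params(n))
s=r.get_state();print(s)
E
```

```text
side {'fx': 412.08827248038216, 'fy': 412.08827248038216, 'cx': 322.44434717759765, 'cy': 190.78555121407422, 'position': array([ 0.42604341, -0.84075396,  0.59680377]), 'attitude': array([ 0.85099775, -0.02903809,  0.02733349, -0.52365303])}
top {'fx': 506.24962934705906, 'fy': 506.24962934705906, 'cx': 323.91490488956725, 'cy': 197.00856333449184, 'position': array([0.31717904, 0.07947889, 1.40379136]), 'attitude': array([-0.70039081,  0.71064735, -0.04928796,  0.04476338])}
{'clock': 0.1, 'q': array([-1.22519944,  0.68986727, -0.19449488,  1.56623091,  0.15731945,
        0.90250451, -0.21508667]), 'qd': array([ 0.00034781, -0.00224205,  0.0003065 , -0.00122661, -0.00111818,
        0.00017119,  0.00076705]), 'joint_torque': array([-3.60721773e-03, -5.28501713e+01, -1.27162401e+00, -1.53837436e+01,
       -5.25754353e-02,  1.96350426e-03,  4.86001477e-05]), 'tool_pos': array([0.19161842, 0.59431124, 0.23801253]), 'eef_rot': array([ 1.55227587e-01,  9.87878404e-01, -8.08165450e-04, -4.95556605e-05]), 'contact_force': array([-0.15173907, -0.00718487, -0.2330063 ]), 'moment': array([ 0.00798931, -0.01012538,  0.00793211]), 'finger_force': 0.0, 'opening': 0.9976465843315785}
```

View pics/side0.png

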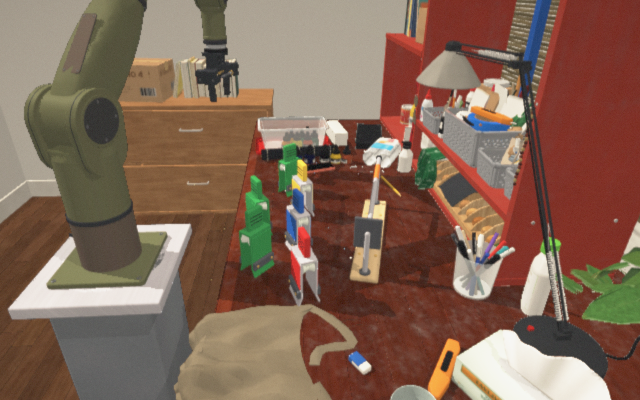

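View pics/top0.png

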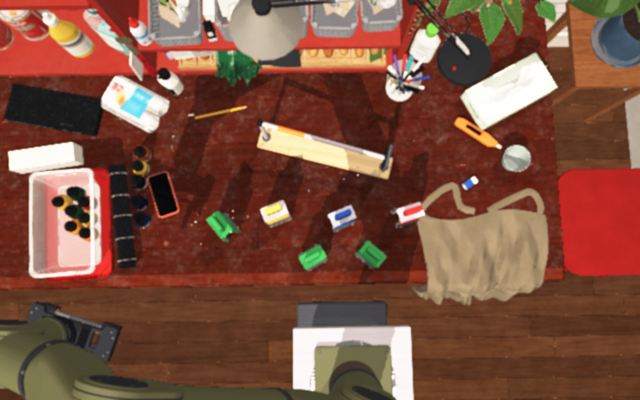

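The top view shows the blue tab at about (343,216). Possible confusions are the green carriers at (222,225), (313,257) and (371,254), yellow at (275,212) and red at (408,211). Only (343,216) fits the description. The bar runs from its orange end at about (270,130) to the stop at about (388,158). Next I'll check this in close crops.

```bash
python3 - <<'E'
import cv2,numpy as np
t=cv2.imread("pics/top0.png");s=cv2.imread("pics/side0.png")
a=cv2.resize(t[110:270,240:440],None,fx=4,fy=4,interpolation=cv2.INTER_CUBIC)[:600]
cv2.imwrite("pics/ct.png",cv2.resize(t[115:265,240:440],None,fx=4,fy=4,interpolation=cv2.INTER_CUBIC))
cv2.imwrite("pics/cs.png",cv2.resize(s[145:295,240:400],None,fx=4,fy=4,interpolation=cv2.INTER_CUBIC))
E
```

```text
(no output)
```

View pics/ct.png

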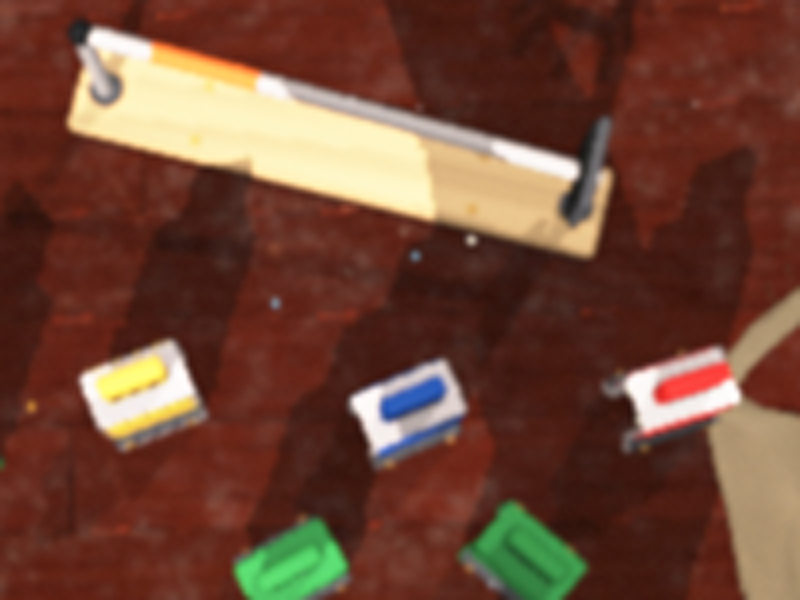

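View pics/cs.png

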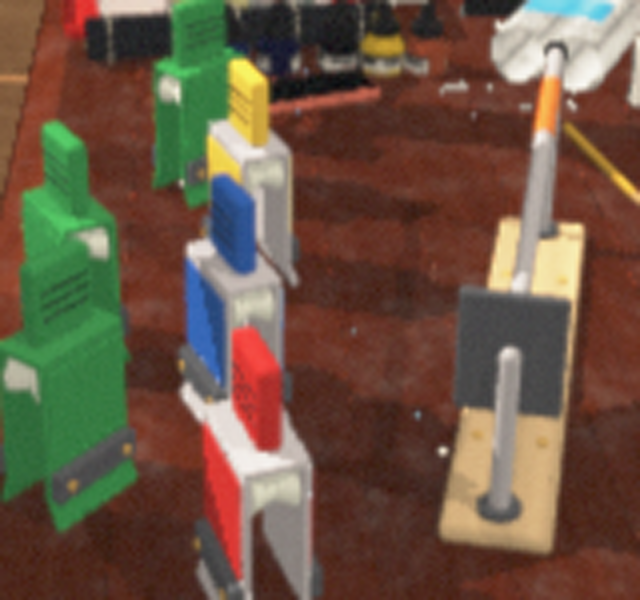

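The crops confirm the blue carrier: its tab top runs from crop (382,408) to (444,386), i.e. about (343,214) in the full image. The orange part runs from crop (152,49) to (261,83), and the bar from its high end at (88,36) to the stop at about (580,170).

```bash
cat > h.py <<'E'
from plant import r
import numpy as np, cv2
from scipy.spatial.transform import Rotation as R
def ray(n,u,v):
    c=r.camera_params(n);d=R.from_quat(c['attitude']).apply([(u-c['cx'])/c['fx'],(v-c['cy'])/c['fy'],1]);return c['position'],d
def atz(n,u,v,z):
    p,d=ray(n,u,v);return p+d*(z-p[2])/d[2]
def proj(n,P):
    c=r.camera_params(n);q=R.from_quat(c['attitude']).inv().apply(np.atleast_2d(P)-c['position']);return q[:,:2]/q[:,2:]*c['fx']+[c['cx'],c['cy']]
T=lambda u,v,z:atz('top',240+u/4,115+v/4,z)
def tri(a,b):
    A=[];B=[]
    for p,d in(a,b):
        d=d/np.linalg.norm(d);M=np.eye(3)-np.outer(d,d);A.append(M);B.append(M@p)
    return np.linalg.lstsq(np.vstack(A),np.hstack(B),rcond=None)[0]
E
python3 - <<'E'
from h import *
np.set_printoptions(precision=4,suppress=True)
a,b=T(382,408,.16),T(444,386,.16);print('tab',a,b,(a+b)/2,np.linalg.norm(a-b),np.degrees(np.arctan2(*(a-b)[:2])))
# blue roof corners z=.110
# bar
o1,o2=T(152,49,.147+.006+.0043),T(261,83,.147+.006-.0043);m=(o1+o2)/2
e=T(90,37,.147+.006+.0098);l=T(580,168,.147+.006-.0307)
print('orange',o1,o2,m,np.linalg.norm(o1-o2));print('ends',e,l,np.linalg.norm((e-m)),np.linalg.norm(l-m))
d=(e-l);print('bar yaw deg from +y toward -x',np.degrees(np.arctan2(-d[0],d[1])), d/np.linalg.norm(d))
# side cross-check
for nm,P in(('tab',(a+b)/2-[0,0,.025]),('load',m-[0,0,.006]),('stopend',l)):
    q=proj('side',P)[0];print(nm,q,(q-[240,145])*4)
E
```

```text
tab [0.4335 0.0424 0.16  ] [0.4466 0.0039 0.16  ] [0.4401 0.0232 0.16  ] 0.040692582377757136 -18.752207315321844
orange [0.6637 0.1837 0.1573] [0.6429 0.1153 0.1487] [0.6533 0.1495 0.153 ] 0.07203899502898105
ends [0.6705 0.2223 0.1628] [ 0.5907 -0.0893  0.1223] 0.07541152262905748 0.2488132985004516
bar yaw deg from +y toward -x -14.351383007190416 [0.2459 0.9612 0.1249]
tab [296.7735 200.6332] [227.0939 222.5328]
load [375.6021 172.5843] [542.4083 110.3373]
stopend [367.5193 228.6367] [510.077  334.5467]
```

```bash
cat >> h.py <<'E'
def blue(n,img,k=4):
    g=cv2.resize(img,None,fx=k,fy=k,interpolation=cv2.INTER_CUBIC)
    h=cv2.cvtColor(g,cv2.COLOR_RGB2HSV);return cv2.inRange(h,(103,120,40),(128,255,255))
def boxmask(n,p,shape,k=4,dims=(.014,.044,.05)):
    x,y,z,w=p;c=np.array([[i,j,l] for i in(-.5,.5) for j in(-.5,.5) for l in(-.5,.5)])*dims
    P=R.from_euler('z',w).apply(c)+[x,y,z];q=(proj(n,P)+.5)*k-.5
    m=np.zeros(shape,np.uint8);cv2.fillConvexPoly(m,cv2.convexHull(np.round(q*16).astype(np.int32)),255,shift=4);return m
E
python3 - <<'E'
from h import *
from scipy.optimize import minimize
np.set_printoptions(precision=4,suppress=True)
M={}
for n,(u,v) in(('top',(343,214)),('side',(298,201))):
    m=blue(n,cv2.cvtColor(cv2.imread(f'pics/{n}0.png'),cv2.COLOR_BGR2RGB))
    c,l,st,ce=cv2.connectedComponentsWithStats(m);i=l[v*4+2,u*4+2];M[n]=(l==i).astype(np.uint8)*255
    print(n,i,st[i]/[4,4,4,4,16],ce[i]/4); 
    if n=='top':print(cv2.minAreaRect(cv2.findNonZero(M[n])))
def cost(p,ns):
    return sum((cv2.GaussianBlur(boxmask(n,(p[0],p[1],.135,p[2]),M[n].shape),(9,9),0).astype(float)-cv2.GaussianBlur(M[n],(9,9),0)).__pow__(2).sum()/M[n].sum()/255 for n in ns)
for ns in(['top'],['side'],['top','side']):
    s=minimize(cost,[.441,.023,.33],args=(ns,),method='Nelder-Mead',options=dict(initial_simplex=[[.441,.023,.33],[.446,.023,.33],[.441,.028,.33],[.441,.023,.45]],maxiter=60));print(ns,s.x,np.degrees(s.x[2]),s.fun)
E
```

```text
top 6 [335.5    209.75    15.5     10.      80.4375] [343.0381 214.6509]
((1372.0899658203125, 858.7118530273438), (20.93752670288086, 66.28683471679688), 66.97450256347656)
side 12 [293.     189.25    10.75    23.75   193.3125] [298.2906 201.0594]
['top'] [0.4408 0.0251 0.4462] 25.567574368625444 0.4215690994468388
['side'] [0.4424 0.0278 0.1941] 11.118478273500523 0.17043705615475557
['top', 'side'] [0.4424 0.0253 0.2214] 12.688049277924856 0.6809815154020006
```

```bash
cat >> h.py <<'E'
def go(pos,ya,tilt=0):
    # pos: TCP world; ya: angle (deg) of tool y axis in world xy; tilt (rad) about tool y
    s=r.get_state();C=R.from_quat(s['eef_rot']);a=np.radians(ya)
    y=np.array([np.cos(a),np.sin(a),0]);z=np.array([0,0,-1.]);x=np.cross(y,z)
    G=R.from_matrix(np.c_[x,y,z])*R.from_euler('y',tilt)
    d=C.inv().apply(np.array(pos)-s['tool_pos']);w=(C.inv()*G).as_rotvec()
    print('xyz',d.round(4),'n',np.linalg.norm(d)/.0417,'rot',w.round(4),'n',np.linalg.norm(w)/.125)
E
python3 - <<'E'
from h import *
go((.44,.30,.26),50)
go((.442,.024,.26),22)
E
```

```text
xyz [-0.3267 -0.204  -0.0216] n 9.250378950400465 rot [-0.0016  0.0005  0.3864] n 3.091354336429542
xyz [-0.4132 -0.4661 -0.0212] n 14.94582643632219 rot [-1.400e-03  8.000e-04  8.751e-01] n 7.000876265777467
```

Request:
carry_out(plan=[{"rot": [0,0,0.1],"xyz": [-0.035,-0.02,-0.02],"grip": 120},{"rot": [0,0,0.2],"xyz": [-0.07,-0.04,-0.02],"grip": 120},{"rot": [0,0,0.3],"xyz": [-0.105,-0.06,-0.02],"grip": 120},{"rot": [0,0,0.386],"xyz": [-0.14,-0.08,-0.02],"grip": 120},{"rot": [0,0,0.386],"xyz": [-0.175,-0.1,-0.02],"grip": 120},{"rot": [0,0,0.386],"xyz": [-0.21,-0.13,-0.02],"grip": 120},{"rot": [0,0,0.386],"xyz": [-0.24,-0.15,-0.02],"grip": 120},{"rot": [0,0,0.386],"xyz": [-0.27,-0.175,-0.02],"grip": 120}])

```text
clock: 0.77
tool_pos: [0.3962, 0.3435, 0.2585]
eef_rot: [0.342, 0.94, -0.0, 0.0]
contact_force: [1.6, -0.3, -0.1]
opening: 0.528
finger_force: 0.0
```

```bash
python3 - <<'E'
from h import *
go((.442,.024,.26),22)
print(r.get_state()['q'])
E
```

```text
xyz [-0.2404 -0.2153 -0.0013] n 7.740250775638216 rot [-0.000e+00  4.000e-04  4.886e-01] n 3.908702257387591
[-0.7260387   0.5290561  -0.12017449  1.84560418  0.08740046  0.77212086
 -0.02005251]
```

Request:
carry_out(plan=[{"rot": [0,0,0.1],"xyz": [-0.03,-0.027,0],"grip": 120},{"rot": [0,0,0.2],"xyz": [-0.06,-0.054,0],"grip": 120},{"rot": [0,0,0.3],"xyz": [-0.09,-0.081,0],"grip": 120},{"rot": [0,0,0.4],"xyz": [-0.12,-0.108,0],"grip": 120},{"rot": [0,0,0.489],"xyz": [-0.15,-0.135,0],"grip": 120},{"rot": [0,0,0.489],"xyz": [-0.18,-0.162,0],"grip": 120},{"rot": [0,0,0.489],"xyz": [-0.21,-0.189,0],"grip": 120},{"rot": [0,0,0.489],"xyz": [-0.24,-0.215,0],"grip": 120}])

```text
clock: 1.43
tool_pos: [0.4403, 0.0246, 0.2586]
eef_rot: [0.559, 0.829, -0.0, -0.0]
contact_force: [0.1, 0.1, 0.5]
opening: 0.528
finger_force: 0.0
```

Request:
carry_out(plan=[{"rot": [0,0,0],"xyz": [0,0,0.03],"grip": 120},{"rot": [0,0,0],"xyz": [0,0,0.06],"grip": 120},{"rot": [0,0,0],"xyz": [0,0,0.08],"grip": 120},{"rot": [0,0,0],"xyz": [0,0,0.08],"grip": 120}])

```text
clock: 1.77
tool_pos: [0.4385, 0.026, 0.1758]
eef_rot: [0.559, 0.829, -0.002, -0.003]
contact_force: [-0.8, -0.8, -0.2]
opening: 0.529
finger_force: 0.0
```

```bash
python3 - <<'E'
from h import *
t=r.snapshot('top')[...,::-1];s=r.snapshot('side')[...,::-1]
f=lambda a:cv2.resize(a,(400,400),interpolation=cv2.INTER_CUBIC)
cv2.imwrite('pics/g1.png',np.hstack([f(t[170:270,290:390]),f(s[140:240,250:350])]))
print(r.get_state()['q']);go((.442,.024,.122),22)
p=r.get_state()['tool_pos'];print((proj('side',[p])[0]-[250,140])*4)
E
```

```text
[-0.16070461  0.56884713 -0.00618934  2.16756284  0.00807637  0.40697104
  0.21082859]
xyz [-0.003   0.0006  0.0565] n 1.3581153969863504 rot [-0.0017 -0.0005  0.0002] n 0.014272972300292714
[186.63241854 173.87309074]
```

View pics/g1.png

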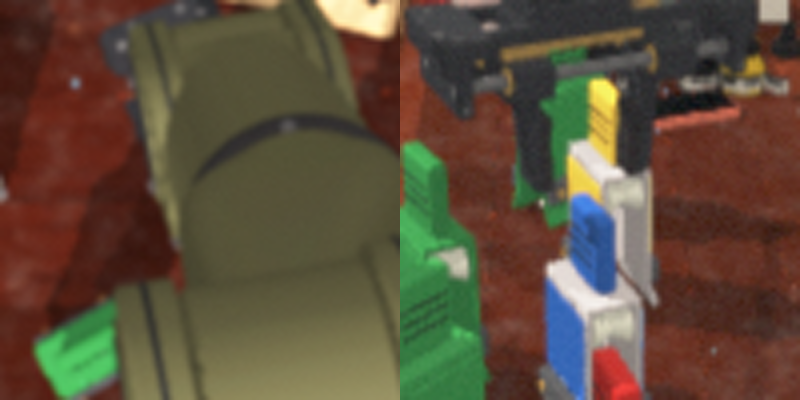

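The side crop (right half) shows the open fingers straddling the blue tab: fingers at about x 540 and 635, tab at about 592. I'll go down, close on it and lift.

Request:
carry_out(plan=[{"rot": [0,0,0],"xyz": [-0.002,0.001,0.025],"grip": 120},{"rot": [0,0,0],"xyz": [-0.002,0.001,0.045],"grip": 120},{"rot": [0,0,0],"xyz": [-0.002,0.001,0.056],"grip": 120},{"rot": [0,0,0],"xyz": [-0.002,0.001,0.056],"grip": 120},{"rot": [0,0,0],"xyz": [-0.002,0.001,0.056],"grip": 255},{"rot": [0,0,0],"xyz": [-0.002,0.001,0.056],"grip": 255},{"rot": [0,0,0],"xyz": [-0.002,0.001,0.056],"grip": 255},{"rot": [0,0,0],"xyz": [-0.002,0.001,0.056],"grip": 255}], squeeze=20)

```text
clock: 2.53
tool_pos: [0.4431, 0.0252, 0.1237]
eef_rot: [0.559, 0.829, 0.001, 0.001]
contact_force: [-0.9, 0.5, -0.5]
opening: 0.25
finger_force: 0.0
```

Request:
carry_out(plan=[{"rot": [0,0,0],"xyz": [0,0,0],"grip": 255},{"rot": [0,0,0],"xyz": [0,0,0],"grip": 255},{"rot": [0,0,0],"xyz": [0,0,-0.005],"grip": 255},{"rot": [0,0,0],"xyz": [0,0,-0.015],"grip": 255}])

```text
clock: 2.87
tool_pos: [0.4416, 0.025, 0.1373]
eef_rot: [0.559, 0.829, -0.001, -0.001]
contact_force: [-0.1, 0.9, -2.7]
opening: 0.156
finger_force: 20.0
```

Request:
carry_out(plan=[{"rot": [0,0,0],"xyz": [0,0,-0.025],"grip": 255},{"rot": [0,0,0],"xyz": [0,0,-0.05],"grip": 255},{"rot": [0,0,0],"xyz": [0,0,-0.08],"grip": 255},{"rot": [0,0,0],"xyz": [0,0,-0.11],"grip": 255},{"rot": [0,0,0],"xyz": [0,0,-0.14],"grip": 255},{"rot": [0,0,0],"xyz": [0,0,-0.17],"grip": 255},{"rot": [0,0,0],"xyz": [0,0,-0.195],"grip": 255},{"rot": [0,0,0],"xyz": [0,0,-0.195],"grip": 255}])

```text
clock: 3.53
tool_pos: [0.4447, 0.0253, 0.3371]
eef_rot: [0.559, 0.829, 0.003, 0.003]
contact_force: [0.9, 0.4, -3.4]
opening: 0.157
finger_force: 20.0
```

```bash
python3 - <<'E'
from h import *
s=r.get_state();print(s['tool_pos'],s['q'],s['opening'])
# target: tab centre above load; downhill unit dir
a=np.radians(14.35);b=np.array([np.sin(a),np.cos(a),0])
L=np.array([.654,.1495,.147])
t=np.arctan(.124);n=np.array([0,0,1])*np.cos(t)-b*np.sin(t)
for t0 in(-t,t):
  G=R.from_matrix(np.c_[[np.cross([np.cos(-a),np.sin(-a),0],[0,0,-1])][0],[np.cos(-a),np.sin(-a),0],[0,0,-1]])*R.from_euler('y',t0)
  print(t0,G.as_matrix()[:,2],n)
tab=L+n*.058;print('tab',tab);print('tcp at rest',tab-n*.0118)
tcp=tab-n*.0118;go(tcp+[0,0,.150-.010],-14.35,0)
E
```

```text
[0.44465278 0.02525765 0.33707112] [-1.61408095e-01  3.14307106e-01  1.49080219e-03  1.94694031e+00
 -6.11900506e-04  8.71256702e-01  2.24020040e-01] 0.15681251456571138
-0.1233702582820989 [-0.03049914 -0.11921812 -0.99239954] [-0.03049914 -0.11921812  0.99239954]
0.1233702582820989 [ 0.03049914  0.11921812 -0.99239954] [-0.03049914 -0.11921812  0.99239954]
tab [0.65223105 0.14258535 0.20455917]
tcp at rest [0.65259094 0.14399212 0.19284886]
xyz [0.0323 0.2372 0.0063] n 5.743091374518009 rot [ 0.0092 -0.0009  0.6341] n 5.073106362809379
```

Request:
carry_out(plan=[{"rot": [0,0,0.08],"xyz": [0.004,0.03,0.002],"grip": 255},{"rot": [0,0,0.16],"xyz": [0.008,0.06,0.004],"grip": 255},{"rot": [0,0,0.25],"xyz": [0.012,0.09,0.004],"grip": 255},{"rot": [0,0,0.34],"xyz": [0.016,0.12,0.004],"grip": 255},{"rot": [0,0,0.43],"xyz": [0.02,0.15,0.004],"grip": 255},{"rot": [0,0,0.52],"xyz": [0.024,0.18,0.004],"grip": 255},{"rot": [0,0,0.6],"xyz": [0.028,0.21,0.004],"grip": 255},{"rot": [0,0,0.634],"xyz": [0.032,0.237,0.004],"grip": 255}])

```text
clock: 4.2
tool_pos: [0.6505, 0.1446, 0.3265]
eef_rot: [0.791, 0.612, -0.002, -0.001]
contact_force: [0.4, -0.4, -2.4]
opening: 0.156
finger_force: 20.0
```

Request:
carry_out(plan=[{"rot": [0,0.06,0],"xyz": [0,0,0],"grip": 255},{"rot": [0,0.123,0],"xyz": [0,0,0],"grip": 255},{"rot": [0,0.123,0],"xyz": [0,0,0],"grip": 255},{"rot": [0,0.123,0],"xyz": [0,0,0],"grip": 255},{"rot": [0,0.123,0],"xyz": [0,0,0],"grip": 255},{"rot": [0,0.123,0],"xyz": [0,0,0],"grip": 255}])

```text
clock: 4.7
tool_pos: [0.6497, 0.1446, 0.3284]
eef_rot: [0.788, 0.613, 0.048, -0.038]
contact_force: [-0.6, -0.1, -1.7]
opening: 0.159
finger_force: 20.0
```

```bash
python3 - <<'E'
from h import *
t=r.snapshot('top')[...,::-1];s=r.snapshot('side')[...,::-1]
f=lambda a:cv2.resize(a,(400,600),interpolation=cv2.INTER_CUBIC)
cv2.imwrite('pics/g2.png',np.hstack([f(t[70:190,260:340]),f(s[60:240,320:440])]))
print(r.get_state());go((.6526,.144,.333),-14.35,.1234)
print((proj('side',[[.654,.1495,.147],[.6522,.1426,.3446]])-[320,60])*400/120)
E
```

```text
{'clock': 4.8, 'q': array([-0.2952508 ,  0.64100647,  0.11608263,  1.37793973, -0.20428781,
        1.08063922, -0.36002204]), 'qd': array([ 0.00189317, -0.00271971,  0.00390615, -0.00044461, -0.00059827,
       -0.00175528,  0.00139917]), 'joint_torque': array([ 1.77927087e-01, -5.43909216e+01,  2.31784031e+00, -1.87596023e+01,
       -5.19125685e-01, -2.07696520e-01, -6.95511946e-03]), 'tool_pos': array([0.64993563, 0.14458353, 0.32864794]), 'eef_rot': array([ 0.78778445,  0.61288079,  0.04838761, -0.03783437]), 'contact_force': array([-0.7380392 , -0.16039381, -1.70428001]), 'moment': array([-0.26577168,  0.13038392,  0.04469275]), 'finger_force': 19.994104964425787, 'opening': 0.15522194587281543}
xyz [ 0.0006  0.0027 -0.0043] n 0.12316854645716502 rot [-0.0005  0.0005  0.002 ] n 0.016741444980619368
[[186.18176535 375.26590333]
 [205.66824194 132.85860766]]
```

View pics/g2.png

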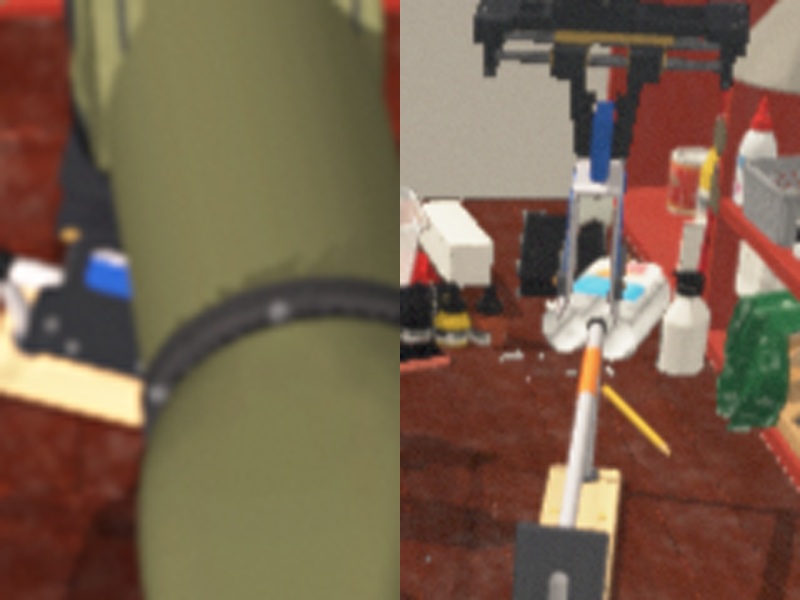

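```bash
python3 - <<'E'
from h import *
np.set_printoptions(precision=4,suppress=True)
c={}
for n,(x0,x1,y0,y1) in(('top',(260,325,115,145)),('side',(365,390,150,185))):
    i=cv2.imread(f'pics/{n}0.png');k=6
    g=cv2.resize(i[y0:y1,x0:x1],None,fx=k,fy=k,interpolation=cv2.INTER_CUBIC)
    m=cv2.inRange(cv2.cvtColor(g,cv2.COLOR_BGR2HSV),(5,140,130),(18,255,255))
    _,l,st,ce=cv2.connectedComponentsWithStats(m);j=1+st[1:,4].argmax();ce=(ce[j]+.5)/k-.5+[x0,y0];c[n]=ce
    print(n,ce,st[j]/k+[x0,y0,0,0,0],cv2.minAreaRect(cv2.findNonZero((l==j).astype(np.uint8))))
P=tri(ray('top',*c['top']),ray('side',*c['side']));print('tri surface pt',P)
for n in c:print(n,proj(n,P),atz(n,*c[n],.151))
# tab in hand, side now: crop px centre (201,141)
u=320+201*.3;v=60+141*.3;print('tab side now',u,v,'pred',proj('side',r.get_state()['tool_pos']+.0118*np.array([-.0305,-.119,.992])))
E
```

```text
top [291.0477 129.1864] [277.8333 124.8333  27.8333   9.8333 469.    ] ((188.46820068359375, 87.50618743896484), (172.2555389404297, 18.167236328125), 15.546326637268066)
side [376.2269 170.6132] [373.     164.6667   7.3333  13.5    431.3333] ((70.69580078125, 128.0366668701172), (38.9748649597168, 82.5767593383789), 6.519801616668701)
tri surface pt [0.6572 0.1513 0.1524]
top [[290.9714 130.0841]] [0.6599 0.1511 0.151 ]
side [[377.066  170.4366]] [0.6555 0.1534 0.151 ]
tab side now 380.3 102.3 pred [[380.4538 101.524 ]]
```

```bash
python3 - <<'E'
from h import *
for z in(.3286,.25,.205,.1929):go((.6551,.146,z),-14.35,.1234)
E
```

```text
xyz [0.0026 0.0047 0.0004] n 0.1284248855823231 rot [-0.0005  0.0005  0.002 ] n 0.016741444980619368
xyz [-0.007   0.0047  0.0784] n 1.890408692119592 rot [-0.0005  0.0005  0.002 ] n 0.016741444980619368
xyz [-0.0125  0.0047  0.123 ] n 2.9679579974146852 rot [-0.0005  0.0005  0.002 ] n 0.016741444980619368
xyz [-0.014   0.0047  0.135 ] n 3.257878304991284 rot [-0.0005  0.0005  0.002 ] n 0.016741444980619368
```

Shift above the bar first, then lower most of the way, to just above contact.

Request:
carry_out(plan=[{"rot": [0,0,0.002],"xyz": [0.003,0.005,0],"grip": 255},{"rot": [0,0,0.002],"xyz": [0.001,0.005,0.015],"grip": 255},{"rot": [0,0,0.002],"xyz": [-0.001,0.005,0.03],"grip": 255},{"rot": [0,0,0.002],"xyz": [-0.003,0.005,0.045],"grip": 255},{"rot": [0,0,0.002],"xyz": [-0.005,0.005,0.06],"grip": 255},{"rot": [0,0,0.002],"xyz": [-0.007,0.005,0.075],"grip": 255},{"rot": [0,0,0.002],"xyz": [-0.007,0.005,0.075],"grip": 255},{"rot": [0,0,0.002],"xyz": [-0.007,0.005,0.075],"grip": 255}])

```text
clock: 5.47
tool_pos: [0.6555, 0.1449, 0.2529]
eef_rot: [0.789, 0.612, 0.048, -0.038]
contact_force: [-0.5, -0.3, -1.8]
opening: 0.155
finger_force: 20.0
```

```bash
python3 - <<'E'
from h import *
s=r.snapshot('side')[...,::-1]
cv2.imwrite('pics/g3.png',cv2.resize(s[110:210,330:430],(600,600),interpolation=cv2.INTER_CUBIC))
go((.6551,.146,.205),-14.35,.1234);go((.6551,.146,.1929),-14.35,.1234)
E
```

```text
xyz [-0.0052 -0.0014  0.0487] n 1.1761419960254273 rot [ 0.0008 -0.0001 -0.0012] n 0.011554400863856907
xyz [-0.0067 -0.0014  0.0608] n 1.4661828677195516 rot [ 0.0008 -0.0001 -0.0012] n 0.011554400863856907
```

View pics/g3.png

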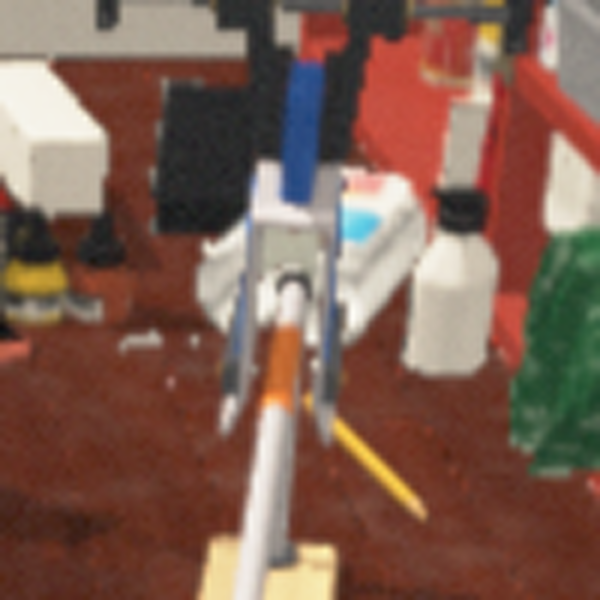

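The bar (about x=280) is between the two legs (feet at about 230 and 325), so the carrier is centred. Lowering gently to contact.

Request:
carry_out(plan=[{"rot": [0,0,0],"xyz": [-0.001,-0.001,0.012],"grip": 255},{"rot": [0,0,0],"xyz": [-0.003,-0.001,0.024],"grip": 255},{"rot": [0,0,0],"xyz": [-0.004,-0.001,0.036],"grip": 255},{"rot": [0,0,0],"xyz": [-0.005,-0.001,0.046],"grip": 255},{"rot": [0,0,0],"xyz": [-0.006,-0.001,0.052],"grip": 255},{"rot": [0,0,0],"xyz": [-0.006,-0.001,0.056],"grip": 255},{"rot": [0,0,0],"xyz": [-0.006,-0.001,0.056],"grip": 255}])

```text
clock: 6.1
tool_pos: [0.6548, 0.1458, 0.1968]
eef_rot: [0.789, 0.612, 0.048, -0.038]
contact_force: [0.3, 0.8, -2.8]
opening: 0.158
finger_force: 20.0
```

Request:
carry_out(plan=[{"rot": [0,0,0],"xyz": [0,0,0.002],"grip": 255},{"rot": [0,0,0],"xyz": [0,0,0.002],"grip": 255}])

```text
clock: 6.27
tool_pos: [0.6553, 0.146, 0.1956]
eef_rot: [0.789, 0.611, 0.049, -0.038]
contact_force: [0.2, 1.1, -3.4]
opening: 0.153
finger_force: 20.0
```

Request:
carry_out(plan=[{"rot": [0,0,0],"xyz": [0,0,0.001],"grip": 255},{"rot": [0,0,0],"xyz": [0,0,0.002],"grip": 255},{"rot": [0,0,0],"xyz": [0,0,0.002],"grip": 255}])

```text
clock: 6.52
tool_pos: [0.6554, 0.1462, 0.194]
eef_rot: [0.789, 0.611, 0.049, -0.038]
contact_force: [-0.7, -0.3, 2.2]
opening: 0.162
finger_force: 20.0
```

Request:
carry_out(plan=[{"rot": [0,0,0],"xyz": [0,0,0.001],"grip": 255},{"rot": [0,0,0],"xyz": [0,0,0.001],"grip": 255}])

```text
clock: 6.68
tool_pos: [0.6556, 0.1462, 0.1936]
eef_rot: [0.789, 0.611, 0.049, -0.037]
contact_force: [-2.5, -1.1, 6.8]
opening: 0.157
finger_force: 20.0
```

Bearing on the bar. I'll ease off 1 mm to a light seat, then open and hold still.

Request:
carry_out(plan=[{"rot": [0,0,0],"xyz": [0,0,-0.001],"grip": 255},{"rot": [0,0,0],"xyz": [0,0,-0.001],"grip": 255},{"rot": [0,0,0],"xyz": [0,0,-0.001],"grip": 100},{"rot": [0,0,0],"xyz": [0,0,-0.001],"grip": 100},{"rot": [0,0,0],"xyz": [0,0,-0.001],"grip": 100},{"rot": [0,0,0],"xyz": [0,0,-0.001],"grip": 100},{"rot": [0,0,0],"xyz": [0,0,-0.001],"grip": 100},{"rot": [0,0,0],"xyz": [0,0,-0.001],"grip": 100}])

```text
clock: 7.35
tool_pos: [0.655, 0.1461, 0.193]
eef_rot: [0.789, 0.611, 0.048, -0.038]
contact_force: [0.2, 0.2, -0.5]
opening: 0.585
finger_force: 0.0
```

Request:
carry_out(plan=[{"rot": [0,0,0],"xyz": [0,0,0],"grip": 100},{"rot": [0,0,0],"xyz": [0,0,0],"grip": 100},{"rot": [0,0,0],"xyz": [0,0,0],"grip": 100},{"rot": [0,0,0],"xyz": [0,0,0],"grip": 100},{"rot": [0,0,0],"xyz": [0,0,0],"grip": 100},{"rot": [0,0,0],"xyz": [0,0,0],"grip": 100},{"rot": [0,0,0],"xyz": [0,0,0],"grip": 100},{"rot": [0,0,0],"xyz": [0,0,0],"grip": 100}])

```text
clock: 8.02
tool_pos: [0.655, 0.1461, 0.1931]
eef_rot: [0.789, 0.611, 0.049, -0.038]
contact_force: [-0.5, -0.2, 0.3]
opening: 0.605
finger_force: 0.0
```

Request:
carry_out(plan=[{"rot": [0,0,0],"xyz": [0,0,0],"grip": 100},{"rot": [0,0,0],"xyz": [0,0,0],"grip": 100},{"rot": [0,0,0],"xyz": [0,0,0],"grip": 100},{"rot": [0,0,0],"xyz": [0,0,0],"grip": 100},{"rot": [0,0,0],"xyz": [0,0,0],"grip": 100},{"rot": [0,0,0],"xyz": [0,0,0],"grip": 100},{"rot": [0,0,0],"xyz": [0,0,0],"grip": 100},{"rot": [0,0,0],"xyz": [0,0,0],"grip": 100}])

```text
clock: 8.68
tool_pos: [0.655, 0.1461, 0.1931]
eef_rot: [0.789, 0.612, 0.049, -0.038]
contact_force: [0.9, 0.2, 0.7]
opening: 0.609
finger_force: 0.0
```

```bash
python3 - <<'E'
from h import *
s=r.snapshot('side')[...,::-1]
cv2.imwrite('pics/g4.png',cv2.resize(s[110:290,280:440],(640,720)[:2],interpolation=cv2.INTER_CUBIC)[:600])
print(r.get_state()['contact_force'],r.get_state()['clock'])
E
```

```text
[-0.20662569 -0.03865969 -0.1498889 ] 8.7333
```

View pics/g4.png

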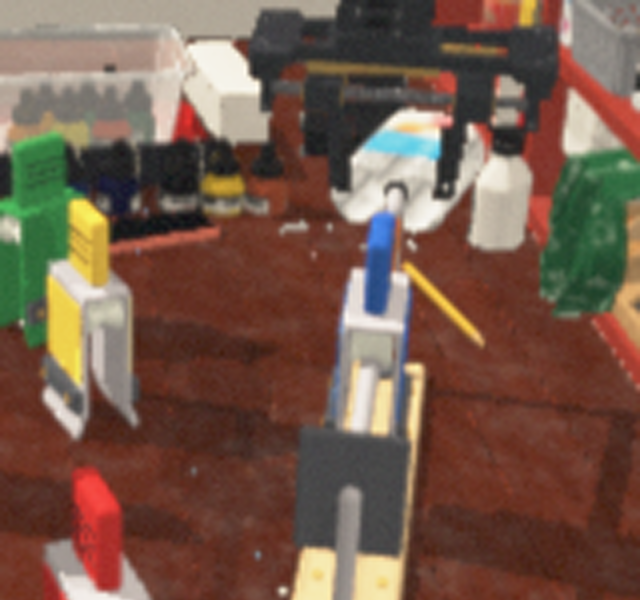

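The carrier is riding the bar and rolling down by itself: its tab is at crop (380,265), well clear of the fingers. I'll raise the gripper and wait.

Request:
carry_out(plan=[{"rot": [0,0,0],"xyz": [0,0,-0.02],"grip": 100},{"rot": [0,0,0],"xyz": [0,0,-0.04],"grip": 100},{"rot": [0,0,0],"xyz": [0,0,-0.06],"grip": 100},{"rot": [0,0,0],"xyz": [0,0,-0.08],"grip": 100},{"rot": [0,0,0],"xyz": [0,0,-0.1],"grip": 100},{"rot": [0,0,0],"xyz": [0,0,-0.1],"grip": 100},{"rot": [0,0,0],"xyz": [0,0,-0.1],"grip": 100},{"rot": [0,0,0],"xyz": [0,0,-0.1],"grip": 100}])

```text
clock: 9.4
tool_pos: [0.6513, 0.1343, 0.2915]
eef_rot: [0.789, 0.612, 0.048, -0.038]
contact_force: [0.8, 0.1, -0.5]
opening: 0.607
finger_force: 0.0
```

Request:
carry_out(plan=[{"rot": [0,0,0],"xyz": [0,0,0],"grip": 100},{"rot": [0,0,0],"xyz": [0,0,0],"grip": 100},{"rot": [0,0,0],"xyz": [0,0,0],"grip": 100},{"rot": [0,0,0],"xyz": [0,0,0],"grip": 100},{"rot": [0,0,0],"xyz": [0,0,0],"grip": 100},{"rot": [0,0,0],"xyz": [0,0,0],"grip": 100},{"rot": [0,0,0],"xyz": [0,0,0],"grip": 100},{"rot": [0,0,0],"xyz": [0,0,0],"grip": 100}])

```text
clock: 10.07
tool_pos: [0.652, 0.1342, 0.2924]
eef_rot: [0.789, 0.611, 0.049, -0.038]
contact_force: [0.4, -1.1, 0.7]
opening: 0.61
finger_force: 0.0
```

Request:
carry_out(plan=[{"rot": [0,0,0],"xyz": [0,0,0],"grip": 100},{"rot": [0,0,0],"xyz": [0,0,0],"grip": 100},{"rot": [0,0,0],"xyz": [0,0,0],"grip": 100},{"rot": [0,0,0],"xyz": [0,0,0],"grip": 100},{"rot": [0,0,0],"xyz": [0,0,0],"grip": 100},{"rot": [0,0,0],"xyz": [0,0,0],"grip": 100},{"rot": [0,0,0],"xyz": [0,0,0],"grip": 100},{"rot": [0,0,0],"xyz": [0,0,0],"grip": 100}])

```text
clock: 10.73
tool_pos: [0.6519, 0.1342, 0.2924]
eef_rot: [0.789, 0.612, 0.049, -0.038]
contact_force: [0.3, 0.1, -0.4]
opening: 0.607
finger_force: 0.0
```

Request:
carry_out(plan=[{"rot": [0,0,0],"xyz": [0,0,0],"grip": 100},{"rot": [0,0,0],"xyz": [0,0,0],"grip": 100},{"rot": [0,0,0],"xyz": [0,0,0],"grip": 100},{"rot": [0,0,0],"xyz": [0,0,0],"grip": 100},{"rot": [0,0,0],"xyz": [0,0,0],"grip": 100},{"rot": [0,0,0],"xyz": [0,0,0],"grip": 100},{"rot": [0,0,0],"xyz": [0,0,0],"grip": 100},{"rot": [0,0,0],"xyz": [0,0,0],"grip": 100}])

```text
clock: 11.4
tool_pos: [0.6519, 0.1342, 0.2924]
eef_rot: [0.789, 0.611, 0.049, -0.038]
contact_force: [0.8, -1.0, -0.5]
opening: 0.606
finger_force: 0.0
```

Request:
carry_out(plan=[{"rot": [0,0,0],"xyz": [0,0,0],"grip": 100},{"rot": [0,0,0],"xyz": [0,0,0],"grip": 100},{"rot": [0,0,0],"xyz": [0,0,0],"grip": 100},{"rot": [0,0,0],"xyz": [0,0,0],"grip": 100},{"rot": [0,0,0],"xyz": [0,0,0],"grip": 100},{"rot": [0,0,0],"xyz": [0,0,0],"grip": 100},{"rot": [0,0,0],"xyz": [0,0,0],"grip": 100},{"rot": [0,0,0],"xyz": [0,0,0],"grip": 100}])

```text
clock: 12.07
tool_pos: [0.652, 0.1342, 0.2924]
eef_rot: [0.789, 0.611, 0.049, -0.038]
contact_force: [-0.5, -0.4, -1.4]
opening: 0.608
finger_force: 0.0
```

```bash
python3 - <<'E'
from h import *
def c(s):
    m=blue('side',s);m[:, :360*4]=0;m[:, :][:130*4]=0;m[240*4:]=0;m[:,390*4:]=0
    return cv2.moments(m,True)
a=r.snapshot('side')
for _ in range(10):b=r.snapshot('side')
for s in(a,b):
    m=c(s);print(m['m10']/m['m00']/4,m['m01']/m['m00']/4)
s=b[...,::-1]
cv2.imwrite('pics/g5.png',cv2.resize(s[110:290,280:440],(533,600),interpolation=cv2.INTER_CUBIC))
print(r.get_state()['clock'])
E
```

```text
370.98208469055373 198.88405944625407
370.97815434871376 198.87617394855042
12.6167
```

View pics/g5.png

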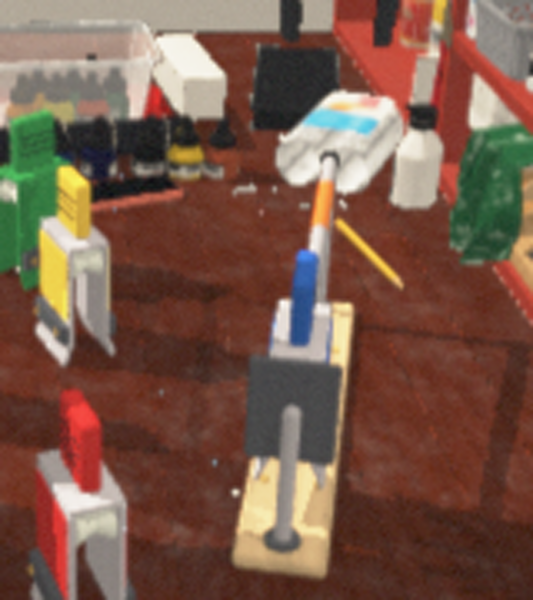

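The carrier hangs on the bar behind the stop, with its tab at crop (304,298), and has not moved for 0.5 s. Yellow and red still stand. I'll check that it really is against the stop, and hand in if so.

```bash
python3 - <<'E'
from h import *
a=np.radians(14.35);t=np.arctan(.124);b=np.array([np.sin(a)*np.cos(t),np.cos(a)*np.cos(t),np.sin(t)]);n=np.array([-np.sin(a)*np.sin(t),-np.cos(a)*np.sin(t),np.cos(t)])
q=[proj('side',np.array([.6565,.1515,.147])-b*s+n*.058)[0] for s in(.216,.206,.19)]
print(q)
o=np.array([280,110])+np.array([304,298])*.3;print(o)
if abs(o[1]-q[0][1])<3: print(r.finish_job())
E
```

```text
[array([372.02986924, 200.20373402]), array([372.36602925, 197.61699519]), array([372.89137214, 193.57450121])]
[371.2 199.4]
the job is handed in; nothing more can be done
None
```

The blue carrier was hooked over the orange part of the bar, let go once its rollers bore on it, and rolled down by itself to rest against the stop; yellow and red were not touched, and the job is handed in at about 12.6 s.

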